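Take the depth of a boiler flange's gasket groove

TASK

The espresso machine's brass boiler flange lies on the bar with its gasket groove up. Take the red depth gauge from its wooden block, set its sprung probe into the groove at the blue paint mark and press gently until the gauge's base sits flat on the brass either side of the groove, hold it so for a second, then stand the gauge back upright on its block, probe in the hole, so that the white bar still shows the true depth. Do not press hard on the soft brass, do not touch the white bar, and leave the other things alone.

Things in the scene. Friction and masses are not known exactly. Their poses are not given: they have to be found in the camera images.
- gauge: red depth gauge, loose, 0.17 to 0.25 kg, upright. Origin: centre of its steel base's underside; z up along the probe, x along the base. Base 50 (x) by 20 (y) by 8 mm high; on it a red body 24 (x) by 22 (y) mm from 8 to 54 mm, black cap to 57 mm, white bar above. Grip the red body across y, 28 to 34 mm above the underside
- probe: the gauge's sprung steel pin, 5 mm thick, round-ended, on the gauge's axis. At rest its end is 14 mm below the base's underside; it is pushed straight up into the gauge (14 mm at most) by 1.5 N at first, rising 0.2 N per mm, plus 0.5 N while it lifts the bar. Origin: the gauge's when fully out
- probe_tip (a point): the probe's lower end, on its axis
- bar: the gauge's white memory bar, 7 by 4 mm, black end, 5 mm above the black cap at the start. The probe lifts it 1:1 as it is pushed in; it stays at the highest point when the probe springs out again, so pushing the probe in too far anywhere spoils the reading. Origin: at the gauge's at the start, then higher by the rise; true rise = 14 mm less the groove's depth
- flange: brass boiler flange, fixed, on a round black pad (190 by 4 mm). Origin: centre of the pad's underside; x towards the blue mark. Disc 170 mm across; flat face, level on both sides of the groove, 22 to 30 mm above the origin: thickness differs, feel for it. Groove from radius 56.5 to 63.5 mm. Central boss 4 mm proud, radius 21. Hold the gauge on it with 6 to 11 N in all; over 30 N marks it: land at 5 mm/s
- groove_depth (a joint): depth of the groove below the flange's face (m), 0.0055 to 0.009, different on every flange; it does not move
- measure_point (a point): where to measure: middle of the groove's 7 mm width at the blue paint stripe (21 by 7 mm, radial, on the outer face and down the edge, at the flange's +x); within 10 mm of it is right. Its height, 26 mm above the flange's origin, is only that of a middling flange: the face lies up to 4 mm higher or lower
- block: the gauge's wooden block, fixed, 90 (x) by 56 (y) by 30 mm high, with a round 16 mm hole through its middle. The gauge stands with its base on the block and its probe in the hole. Origin: centre of the underside, under the hole
- gasket: bystander: white ring gasket, 129 mm outside, 8 mm high, lying on the bar; origin centre of underside
- pitcher: bystander: steel milk pitcher with handle, 90 mm diameter, 105 mm high; origin centre of underside
- tamper: bystander: wood-handled tamper, 58 mm foot, 86 mm high; origin centre of underside
- bolt_tray: bystander: yellow tray with bolts, 110 by 80 by 28 mm; origin centre of underside
Not all that is in view belongs to the job. What is shaped like the gauge but turquoise is not meant. What is shaped like the block but turquoise is not meant.

How it is judged:
By the outcome, as a careful person would: the job done as asked, in the order asked, and still so for the second after the job is handed in, with the robot touching nothing.
It also fails if it takes over 64 s, if anything falls off the work surface, if the arm or the gripper's body presses on something with over 40 N, if the wrist force passes 120 N, or if a joint passes its speed limit or range.

ROBOT

A 6-joint arm with a two-finger parallel gripper is mounted at the origin on the work surface. World frame = base frame: x ahead of the robot, y to its left, z up, the work surface at z = 0. Lengths are in m, angles in rad, forces in N, time in s.
With the tool pointing down it reaches from about 0.375 to 0.975 m from the base axis. Payload 3.8 kg.
Tool frame: the origin (TCP) lies midway between the tips of the shut fingers; the grasp point (between the pads) lies 19 mm behind it; z points along the fingers, y is the direction in which the jaws open and shut (so a half turn about z gives the same grasp; the last joint's range is limited). The gripper opens to 85 mm and grips with 20 to 120 N. Pads are 22 mm wide; open, the fingers measure 114 mm over their backs; the gripper's body (76 mm by 85 mm) begins 54 mm behind the grasp point. The pads swing forward as they close: fully open they stand 13 mm farther back than shut.
Start: joints at [-1.382, 0.264, 1.604, -0, 1.274, -0.037], TCP at [0.151, -0.658, 0.231] pointing down, gripper open.
Joint ranges: [-2.63, 2.63], [-0.94, 2.18], [0.31, 2.57], [-1.31, 4.45], [0, 2.66], [-2.55, 2.55]. Speed limits (rad/s): [2.57, 2.57, 3.14, 3.14, 3.14, 3.14].

INTERFACE

Orientations are given as a rotation vector (axis times angle).
In Python, from workcell import bot gives the robot as it stands. The module is installed in compiled form; this text tells all that it offers.
- The arm moves only by the tool play_rows, never from a script. Its argument "series" is a list of rows, each an object with "translation": the shift along the tool's x, y, z in m, a list of three; "spin": the turn about the tool's z in units of 5 degrees (1.0 is 5 degrees). In form: [{"translation": [dx, dy, dz], "spin": spin}, ...]. A call has 1 to 5 rows; each row shifts and turns the commanded pose from where the row before left it, along the tool's axes as they then stand; what a row does not reach is not made up. A row lasts 1/10 s, in which the tool goes at most 50 mm and 8.59 degrees, less where a joint would pass 70% of its speed; a pose out of reach is approached as far as the arm can. A call is refused whole if a number of a shift passes 0.05 or a number of a turn 1, either way. A call with a gripper value outside its range is refused whole. "jaw" is the gripper's target within -1 to 1 (fully open at 1, half-way at 0, shut at -1), set as the call begins (left out, the last holds). The fingers move at their own pace and stop on an object; "force" is the grip in N (left out, the last holds). Time passes only in rows, so rows that do not move let the fingers close. It gives the time, the measured TCP pose, the force and the opening at its end, in the units of the state.
- bot.read_state(): the state, without advancing time (a new reading comes with each control period).
- bot.read_camera(name): name is "scene" or "top" or "wrist"; returns the picture (480x640x3 uint8, blue, green, red); there is no depth.
- bot.get_calibration(name): a dict with "fov_y" (degrees; the focal length in pixels is half the picture's height over the tangent of half this angle, whatever the lens; pixels are square), "cx", "cy" (the principal point, pixels), "R" (3x3) and "t" (3): a world point X has camera coordinates R X + t. Camera axes: x right, y down, z forward; pixel columns grow to the right and rows downward; lengths in m; the calibration is good to about 2 mm. A picture is of the moment at which its call begins: read the wrist's pose just before it. get_calibration takes no time and is no camera call; for the wrist camera it gives the pose at the moment of the call.
- bot.finish_job(): hands the job in, once; it reports no verdict.
The state is a dict: "time": time; "q": joint angles; "joint_vel": joint speeds; "joint_torque": joint torques, N m; "tool_pos": TCP position; "tcp_rot": TCP orientation; "wrist_force": force on the tool from outside, world axes, zero at the start; "torque": the same for the moment, N m; "width": opening from 0.0 (shut) to 1.0 (fully open).
Only numpy, scipy, OpenCV 4.12 (cv2) and the standard library are available. Lean on these libraries where they do the work, as an engineer would, in place of code of your own. Each camera call takes 0.05 s, during which the arm holds its last target. There are 200 camera calls.

## Working session

There is one attempt and no reset: what is moved stays moved. The work goes in short steps, Python scripts to look and compute and a tool call to move; the robot and the scene stay as the last step left them, time stands still between calls to the robot, and variables do not carry over. Pictures are saved under pics/ and viewed, about 8 in all and at most 12, crops included, and the job is handed in when it is done.

Besides the shell and the picture viewer there is one more tool, called after "Emit:" as name([rows], argument=value, ...), one row to a line, values as JSON. play_rows: Moves the arm, as the interface text tells. Its arguments: {"type":"object","properties":{"series":{"type":"array","items":{"type":"object","properties":{"translation":{"type":"array","items":{"type":"number"}},"spin":{"type":"number"}}}},"jaw":{"type":"number"},"force":{"type":"number"}},"required":["series"]}

```bash
mkdir -p pics; cat > h.py <<'E'
import numpy as np, cv2
from workcell import bot
def cal(n):
    c=bot.get_calibration(n); f=240/np.tan(np.radians(c['fov_y'])/2)
    return f,c['cx'],c['cy'],np.array(c['R']),np.array(c['t'])
def ray(C,u,v):
    f,cx,cy,R,t=C; d=R.T@np.array([(u-cx)/f,(v-cy)/f,1]); return -R.T@t,d
def onz(C,u,v,z):
    o,d=ray(C,u,v); return o+d*(z-o[2])/d[2]
def tri(C1,p1,C2,p2):
    o1,d1=ray(C1,*p1);o2,d2=ray(C2,*p2)
    s=np.linalg.lstsq(np.c_[d1,-d2],o2-o1,rcond=None)[0]
    a,b=o1+s[0]*d1,o2+s[1]*d2
    return (a+b)/2,np.linalg.norm(a-b)
def proj(C,X):
    f,cx,cy,R,t=C; p=R@np.array(X)+t; return np.array([cx+f*p[0]/p[2],cy+f*p[1]/p[2]])
E
python3 - <<'E'
from h import *
s=bot.read_state(); print(s)
for n in ['scene','top','wrist']:
    c=cal(n); print(n,c[0],c[1:3],(-c[3].T@c[4]).round(3), c[3].round(3).tolist(), [k for k in bot.get_calibration(n)])
    cv2.imwrite(f'pics/{n}0.png',bot.read_camera(n))
E
```

```text
{'time': 0.0, 'q': array([-1.38188903e+00,  2.64739186e-01,  1.60539435e+00,  3.10464993e-05,
        1.27370914e+00, -3.68734825e-02]), 'joint_vel': array([ 3.66752077e-04,  5.85365888e-04,  7.93490217e-04,  9.82575582e-05,
        1.21625220e-03, -2.85930998e-04]), 'joint_torque': array([ 2.46524023e-04, -5.15122640e+01, -3.67312682e+01, -1.83035431e-04,
        1.31714973e-02, -2.82596773e-07]), 'tool_pos': array([ 0.15099641, -0.65713117,  0.22996046]), 'tcp_rot': array([-3.11936542e+00, -3.53635585e-01,  2.21770351e-04]), 'wrist_force': array([-0.95401443, -0.46066106, -0.43409869]), 'torque': array([-0.05648404,  0.01470773, -0.02611237]), 'width': 0.9993387615950705}
scene 541.6628600523748 (321.56910511568526, 237.06989248953118) [ 1.237 -0.042  0.937] [[0.088, 0.996, -0.017], [0.792, -0.08, -0.606], [-0.605, 0.04, -0.796]] ['fov_y', 'cx', 'cy', 'R', 't']
top 459.005545247232 (320.25292750747303, 238.04736050077926) [ 0.384 -0.008  0.968] [[0.013, -1.0, -0.002], [-0.974, -0.012, -0.228], [0.228, 0.005, -0.974]] ['fov_y', 'cx', 'cy', 'R', 't']
wrist 370.97411583590485 (319.3522635789487, 237.0960513459397) [ 0.23  -0.64   0.373] [[0.223, -0.975, -0.002], [-0.924, -0.212, 0.317], [-0.31, -0.069, -0.948]] ['fov_y', 'cx', 'cy', 'R', 't']
```

View pics/top0.png

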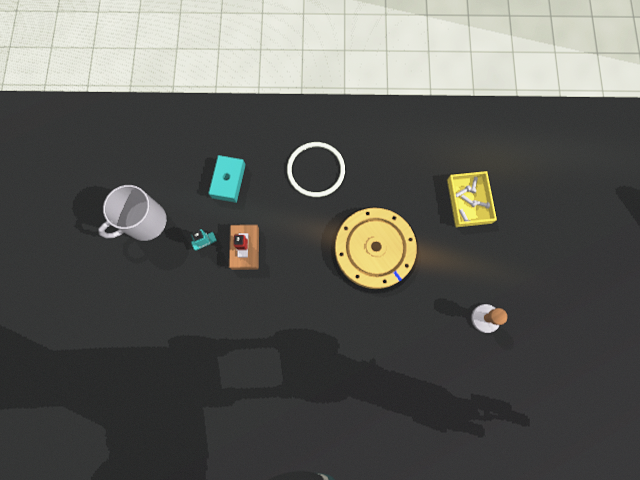

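View pics/scene0.png

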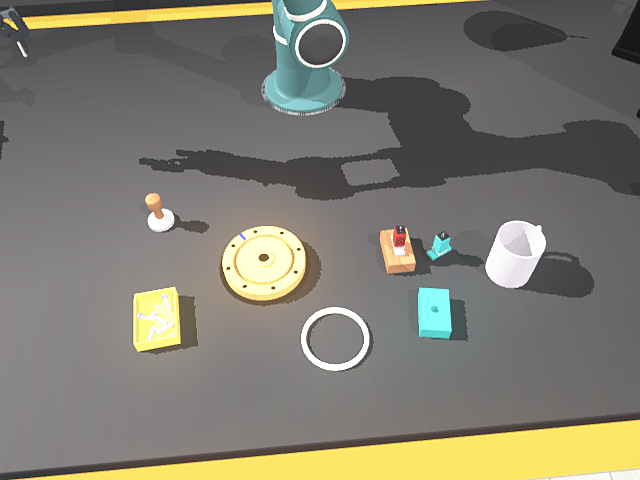

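The top view shows the red gauge at (241,243) on the wooden block (244,247). The flange is at (376,247) with its blue mark at (398,276), and the turquoise decoys are at (203,239) and (227,178). The scene view shows the gauge at (399,240), the block at (398,252) and the blue mark at (242,238).

```bash
cat > m.py <<'E'
from h import *
from scipy.optimize import least_squares
C={n:cal(n) for n in['top','scene']}; P={}
for n in C:
    im=cv2.imread(f'pics/{n}0.png'); h=cv2.cvtColor(im,cv2.COLOR_BGR2HSV)
    def m(lo,hi): return cv2.inRange(h,lo,hi)
    def big(mk):
        k,l,st,ce=cv2.connectedComponentsWithStats(mk)
        i=1+np.argmax(st[1:,4]); return (l==i).astype(np.uint8)*255,ce[i],st[i]
    red=cv2.bitwise_or(m((0,180,60),(4,255,255)),m((172,180,60),(180,255,255)))
    blue=m((110,120,60),(130,255,255)); wood=m((6,90,80),(16,255,255)); br=m((17,60,120),(28,200,255))
    if n=='scene': wood[:, :340]=0; br[:, :205]=0
    else: wood[:,400:]=0; br[:,440:]=0
    for nm,mk in(('red',red),('blue',blue),('wood',wood),('brass',br)):
        b,c,s=big(mk); print(n,nm,c.round(1),s); P[n,nm]=b,c
for nm in('red','blue'):
    X,e=tri(C['top'],P['top',nm][1],C['scene'],P['scene',nm][1]); print(nm,X.round(4),e.round(4))
for n in C:
    b=P[n,'wood'][0]; c=max(cv2.findContours(b,0,2)[0],key=cv2.contourArea)
    hull=cv2.convexHull(c)[:,0]; print(n,'wood hull z.03',[(p.tolist(),onz(C[n],*p,.03)[:2].round(3).tolist()) for p in cv2.approxPolyDP(hull[:,None],2,True)[:,0]])
    b=P[n,'brass'][0]; c=max(cv2.findContours(b,0,1)[0],key=cv2.contourArea)[:,0]
    p=np.array([onz(C[n],*q,.026)[:2] for q in cv2.convexHull(c)[:,0]])
    f=least_squares(lambda a:np.hypot(*(p-a[:2]).T)-a[2],[p[:,0].mean(),p[:,1].mean(),.085],loss='soft_l1',f_scale=.002); print('brass',f.x.round(4), np.abs(f.fun).max().round(4)); print(n,'blue on .026',onz(C[n],*P[n,'blue'][1],.026).round(4))
a=cv2.imread('pics/top0.png')[210:310,180:430]; b=cv2.imread('pics/scene0.png')[200:300,210:460]
cv2.imwrite('pics/c1.png',np.vstack([cv2.resize(x,None,fx=3,fy=3,interpolation=2) for x in(a,b)]))
E
python3 m.py
```

```text
top red [244.6 242.2] [243 237   4  12  21]
top blue [397.4 275.9] [394 271   8  10  31]
top wood [244.5 247.8] [229 224  30  46 990]
top brass [375.1 247.3] [ 335  208   82   81 4952]
scene red [400.5 245. ] [398 245   6   1   6]
scene blue [241.8 236. ] [239 234   6   6  14]
scene wood [393.2 255.9] [380 229  36  45 469]
scene brass [454.1 457. ] [  205   419   435    61 16680]
red [0.5913 0.1581 0.0395] 0.0086
blue [ 0.526  -0.1638  0.0282] 0.0015
top wood hull z.03 [([257, 225], [0.631, 0.131]), ([258, 267], [0.541, 0.125]), ([232, 269], [0.536, 0.179]), ([229, 267], [0.54, 0.185]), ([230, 225], [0.63, 0.188])]
brass [ 0.5876 -0.1189  0.0862] 0.0013
top blue on .026 [ 0.5264 -0.1634  0.026 ]
scene wood hull z.03 [([382, 230], [0.541, 0.133]), ([393, 229], [0.541, 0.156]), ([415, 260], [0.625, 0.187]), ([413, 270], [0.648, 0.179]), ([387, 273], [0.65, 0.126]), ([380, 243], [0.575, 0.123])]
brass [0.266  0.1418 0.7975] 0.0813
scene blue on .026 [ 0.5242 -0.1649  0.026 ]
```

View pics/c1.png

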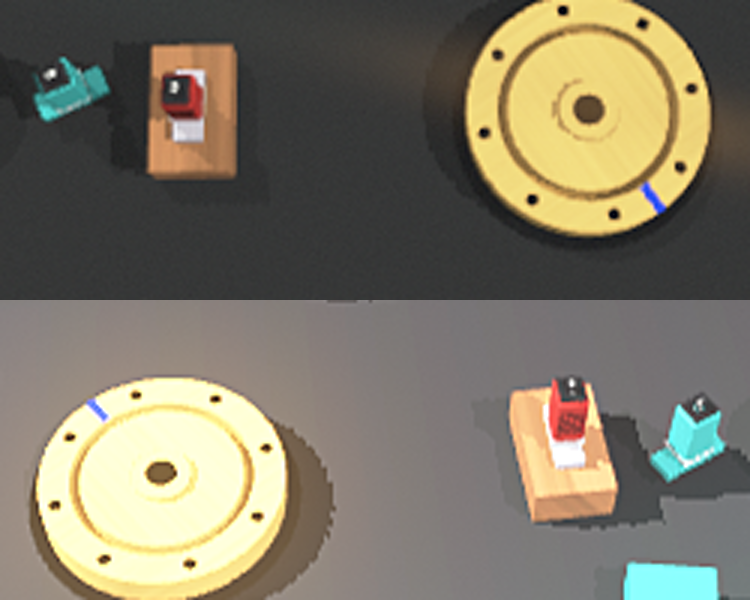

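The crop shows the gauge's base nearly aligned with the block's long axis, and both lie along world x. The turquoise decoy is about 80 mm to its left, so I'll go in with the jaws half shut. First I move over the block at the safe height.

Emit:
play_rows([
  {"translation":[0.05,0,0],"spin":1},
  {"translation":[0.05,0,0],"spin":1},
  {"translation":[0.021,-0.043,0],"spin":0},
  {"translation":[0.021,-0.043,0],"spin":0},
  {"translation":[0.021,-0.043,0],"spin":0},
], jaw=0, force=40)

```text
time: 0.65
tool_pos: [0.3064, -0.5059, 0.2303]
tcp_rot: [-3.139, -0.081, 0.001]
wrist_force: [0.4, 0.1, 0.7]
width: 0.501
```

Emit:
play_rows([
  {"translation":[0.021,-0.043,0],"spin":0},
  {"translation":[0.021,-0.043,0],"spin":0},
  {"translation":[0.021,-0.043,0],"spin":0},
  {"translation":[0.021,-0.043,0],"spin":0},
  {"translation":[0.021,-0.043,0],"spin":0},
])

```text
time: 1.15
tool_pos: [0.3997, -0.2857, 0.2311]
tcp_rot: [-3.14, -0.08, -0.0]
wrist_force: [1.3, 0.4, -0.1]
width: 0.499
```

Emit:
play_rows([
  {"translation":[0.021,-0.043,0],"spin":0},
  {"translation":[0.021,-0.043,0],"spin":0},
  {"translation":[0.021,-0.043,0],"spin":0},
  {"translation":[0.021,-0.043,0],"spin":0},
  {"translation":[0.021,-0.043,0],"spin":0},
])

```text
time: 1.65
tool_pos: [0.4936, -0.0656, 0.2312]
tcp_rot: [3.14, 0.081, 0.0]
wrist_force: [-0.3, -0.0, -0.2]
width: 0.496
```

Emit:
play_rows([
  {"translation":[0.021,-0.043,0],"spin":0},
  {"translation":[0.021,-0.043,0],"spin":0},
  {"translation":[0.021,-0.043,0],"spin":0},
  {"translation":[0,0,0],"spin":0},
  {"translation":[0,0,0],"spin":0},
])

```text
time: 2.15
tool_pos: [0.5494, 0.0655, 0.2307]
tcp_rot: [3.14, 0.085, -0.002]
wrist_force: [0.0, -0.5, 0.4]
width: 0.5
```

```bash
cat > w.py <<'E'
import sys
from h import *
def st():
    from scipy.spatial.transform import Rotation as R
    s=bot.read_state(); M=R.from_rotvec(s['tcp_rot']).as_matrix()
    print('t',round(s['time'],2),'pos',s['tool_pos'].round(4),'xang',np.degrees(np.arctan2(M[1,0],M[0,0])).round(2),'z',M[:,2].round(4),'F',s['wrist_force'].round(2),'w',round(s['width']*85,1))
def snap(name):
    c=cal('wrist'); im=bot.read_camera('wrist'); cv2.imwrite(f'pics/{name}.png',im)
    np.save(f'pics/{name}.npy',np.array([c[0],c[1],c[2],*c[3].ravel(),*c[4]])); return c
def load(name):
    a=np.load(f'pics/{name}.npy'); return (a[0],a[1],a[2],a[3:12].reshape(3,3),a[12:]),cv2.imread(f'pics/{name}.png')
if __name__=='__main__':
    st()
    if len(sys.argv)>1: snap(sys.argv[1])
E
python3 w.py w1
```

```text
t 2.15 pos [0.5494 0.0655 0.2307] xang 3.1 z [-1.4e-03 -6.0e-04 -1.0e+00] F [ 0.02 -0.5   0.36] w 42.5
```

View pics/w1.png

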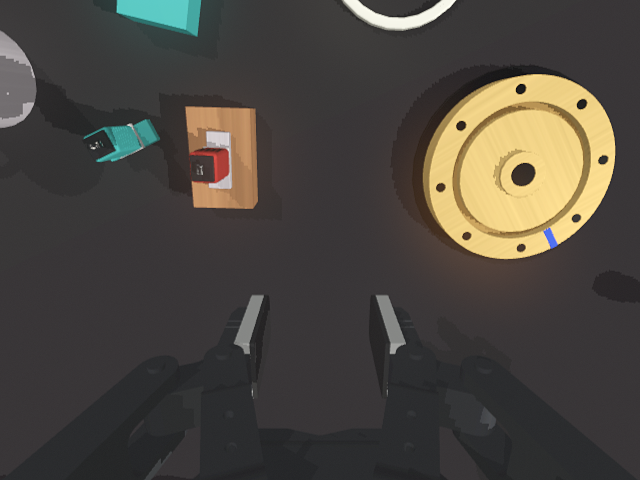

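The wrist view shows the gauge on its block at about (215,160), with the white base edges at (205–232, 131–188). The flange is at (520,170), its blue mark at (551,238), and the decoy at (125,140). I'll move over the gauge for a second, closer view.

Emit:
play_rows([
  {"translation":[0.02,-0.045,0.02],"spin":0},
  {"translation":[0.02,-0.045,0.02],"spin":0},
  {"translation":[0,0,0],"spin":0},
  {"translation":[0,0,0],"spin":0},
])

```text
time: 2.6
tool_pos: [0.5821, 0.1498, 0.1925]
tcp_rot: [3.139, 0.08, -0.004]
wrist_force: [0.3, -0.6, -0.1]
width: 0.496
```

```bash
python3 w.py w2
```

```text
t 2.6 pos [0.5821 0.1498 0.1925] xang 2.93 z [-0.0026 -0.0013 -1.    ] F [ 0.28 -0.64 -0.08] w 42.2
```

View pics/w2.png

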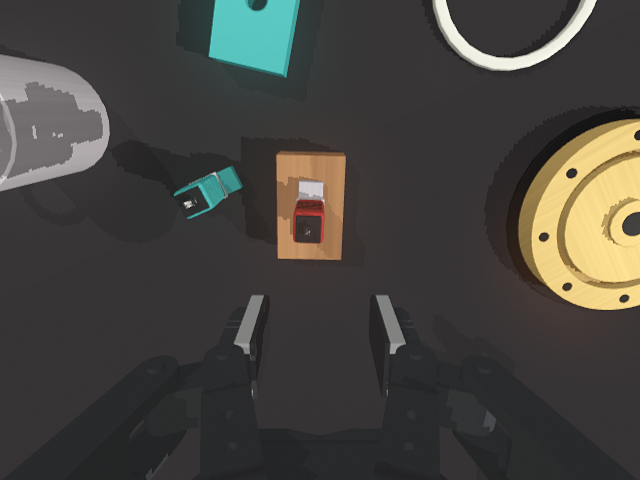

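```bash
cat > m2.py <<'E'
from w import *
D={}
for n,box in(('w1',(180,95,270,215)),('w2',(270,145,352,268))):
    C,im=load(n); x0,y0,x1,y1=box; h=cv2.cvtColor(im,cv2.COLOR_BGR2HSV); H,S,V=cv2.split(h)
    M=np.zeros(H.shape,np.uint8); M[y0:y1,x0:x1]=255
    wood=((H>5)&(H<17)&(S>80)&(V>125)&(M>0)).astype(np.uint8)*255
    c=max(cv2.findContours(cv2.morphologyEx(wood,2,np.ones((3,3))),0,2)[0],key=cv2.contourArea)
    hull=cv2.convexHull(c)
    q=cv2.approxPolyDP(hull,3,True)[:,0]
    inh=cv2.fillConvexPoly(np.zeros_like(M),hull,255)
    k=cv2.erode(inh,np.ones((5,5)))
    white=((S<50)&(V>130)&(k>0)).astype(np.uint8)*255
    red=(((H<5)|(H>172))&(S>120)&(k>0)).astype(np.uint8)*255
    cap=((S<90)&(V<75)&(k>0)).astype(np.uint8)*255
    print(n,'wood',[(p.tolist(),onz(C,*p.astype(float),.03)[:2].round(4).tolist()) for p in q])
    for nm,mk in(('white',white),('red',red),('cap',cap)):
        cs=[c for c in cv2.findContours(mk,0,1)[0] if len(c)>3]
        c=np.vstack(cs) if nm=='white' else max(cs,key=cv2.contourArea)
        r=cv2.minAreaRect(c); b=cv2.boxPoints(r); z={'white':.038,'red':.084,'cap':.087}[nm]
        print(' ',nm,np.round(r[0],1),np.round(r[1],1),[(p.round(1).tolist(),onz(C,*p,z)[:2].round(4).tolist()) for p in b])
        D[n,nm]=np.array(r[0])
        if nm=='cap': print('   cap ctr',onz(C,*r[0],.087).round(4))
C1,C2=load('w1')[0],load('w2')[0]
print('cap tri',tri(C1,D['w1','cap'],C2,D['w2','cap']))
E
python3 m2.py
```

```text
w1 wood [([186, 107], [0.6286, 0.1858]), ([254, 109], [0.6301, 0.1264]), ([257, 201], [0.5479, 0.1238]), ([252, 208], [0.5408, 0.1286]), ([194, 206], [0.5398, 0.1836])]
  white [216.  159.5] [57. 30.] [([201.0, 131.0], [0.6096, 0.1712]), ([231.0, 131.0], [0.611, 0.1451]), ([231.0, 188.0], [0.5607, 0.1463]), ([201.0, 188.0], [0.5592, 0.1736])]
  red [209.5 165. ] [34. 37.] [([191.0, 148.0], [0.5995, 0.1655]), ([228.0, 148.0], [0.601, 0.1373]), ([228.0, 182.0], [0.5749, 0.138]), ([191.0, 182.0], [0.5733, 0.1669])]
  cap [202.  167.5] [22. 25.] [([191.0, 180.0], [0.5755, 0.1658]), ([191.0, 155.0], [0.5946, 0.1647]), ([213.0, 155.0], [0.5955, 0.1481]), ([213.0, 180.0], [0.5764, 0.1488])]
   cap ctr [0.5856 0.1569 0.087 ]
w2 wood [([277, 154], [0.6294, 0.1857]), ([345, 156], [0.6305, 0.1308]), ([340, 259], [0.5408, 0.1287]), ([278, 258], [0.539, 0.1836])]
  white [311.2 190.2] [27.1 19.8] [([296.8999938964844, 199.0], [0.595, 0.1681]), ([298.3999938964844, 179.3000030517578], [0.6112, 0.1674]), ([325.3999938964844, 181.3000030517578], [0.6106, 0.1456]), ([323.8999938964844, 201.10000610351562], [0.5943, 0.146])]
  red [308. 221.] [42. 30.] [([293.0, 200.0], [0.6047, 0.1685]), ([323.0, 200.0], [0.6057, 0.1478]), ([323.0, 242.0], [0.575, 0.1461]), ([293.0, 242.0], [0.5739, 0.1677])]
  cap [308. 229.] [26. 24.] [([296.0, 216.0], [0.5942, 0.1659]), ([320.0, 216.0], [0.595, 0.1493]), ([320.0, 242.0], [0.5759, 0.1484]), ([296.0, 242.0], [0.5751, 0.1654])]
   cap ctr [0.5852 0.1573 0.087 ]
cap tri (array([0.58529708, 0.15712682, 0.08663619]), np.float64(0.0005590902726333274))
```

The measurements agree. The cap triangulates to (0.5853, 0.1571, 0.0866) against an expected 0.087. The block's centre is (0.585, 0.157), yaw about 1.3°.

Emit:
play_rows([
  {"translation":[0.0036,-0.0072,0.02],"spin":0.3},
  {"translation":[0,0,0.03],"spin":0},
  {"translation":[0,0,0.03],"spin":0},
  {"translation":[0,0,0],"spin":0},
  {"translation":[0,0,0],"spin":0},
])

```text
time: 3.15
tool_pos: [0.586, 0.1568, 0.1144]
tcp_rot: [3.141, 0.036, -0.0]
wrist_force: [-0.3, -0.0, 0.4]
width: 0.499
```

```bash
python3 w.py w3; python3 - <<'E'
from w import *
C,im=load('w3'); print(proj(C,[.5853,.1571,.087]), proj(C,[.5853,.1571,.06]))
E
```

```text
t 3.15 pos [0.586  0.1568 0.1144] xang 1.33 z [-2.e-04 -3.e-04 -1.e+00] F [-0.26 -0.03  0.38] w 42.4
[317.46045591 283.1650576 ] [317.69039896 262.69340811]
```

View pics/w3.png

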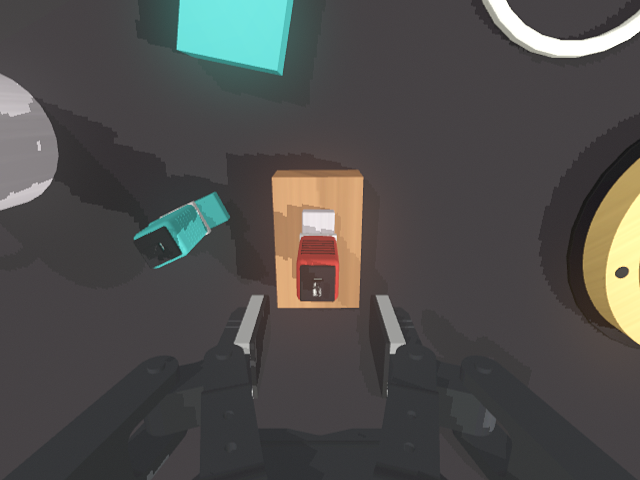

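The cap is at (317,283), which matches the prediction, and it is centred between the fingers. I'll go down and close.

Emit:
play_rows([
  {"translation":[0,0,0.03],"spin":0},
  {"translation":[0,0,0.03],"spin":0},
  {"translation":[0,0,0.013],"spin":0},
  {"translation":[0,0,0],"spin":0},
  {"translation":[0,0,0],"spin":0},
])

```text
time: 3.7
tool_pos: [0.5875, 0.1585, 0.0424]
tcp_rot: [-3.141, -0.039, -0.004]
wrist_force: [-0.1, -1.0, 0.3]
width: 0.504
```

Emit:
play_rows([
  {"translation":[0,0,0],"spin":0},
  {"translation":[0,0,0],"spin":0},
  {"translation":[0,0,0],"spin":0},
  {"translation":[0,0,0],"spin":0},
  {"translation":[0,0,0],"spin":0},
], jaw=-1, force=40)

```text
time: 4.2
tool_pos: [0.588, 0.1588, 0.0429]
tcp_rot: [-3.141, -0.039, -0.006]
wrist_force: [-0.7, -0.2, 7.1]
width: 0.251
```

The jaw opening is 21.3 mm on the 22 mm body, so the gauge is gripped. I'll lift it straight up.

Emit:
play_rows([
  {"translation":[0,0,-0.005],"spin":0},
  {"translation":[0,0,-0.01],"spin":0},
  {"translation":[0,0,-0.02],"spin":0},
  {"translation":[0,0,-0.04],"spin":0},
  {"translation":[0,0,-0.04],"spin":0},
])

```text
time: 4.7
tool_pos: [0.5846, 0.1581, 0.1557]
tcp_rot: [3.141, 0.039, -0.005]
wrist_force: [0.1, 0.2, -2.4]
width: 0.254
```

Emit:
play_rows([
  {"translation":[0,0,0],"spin":0},
  {"translation":[0,0,0],"spin":0},
  {"translation":[0,0,0],"spin":0},
])

```text
time: 5.0
tool_pos: [0.5847, 0.1581, 0.1542]
tcp_rot: [3.141, 0.039, -0.005]
wrist_force: [-0.9, 0.5, -2.8]
width: 0.253
```

```bash
python3 w.py w4; cat > m3.py <<'E'
from w import *
from scipy.optimize import least_squares
# flange from w1: outline + blue + groove
C,im=load('w1'); h=cv2.cvtColor(im,cv2.COLOR_BGR2HSV); H,S,V=cv2.split(h)
br=((H>16)&(H<30)&(S>60)&(V>150)).astype(np.uint8)*255
c=max(cv2.findContours(br,0,1)[0],key=cv2.contourArea)
p=np.array([onz(C,*q.astype(float),.026)[:2] for q in cv2.convexHull(c)[:,0]])
f=least_squares(lambda a:np.hypot(*(p-a[:2]).T)-a[2],[.588,-.119,.085],loss='soft_l1',f_scale=.001); print('outline',f.x.round(4),np.abs(f.fun).max().round(4))
bl=((H>105)&(H<130)&(S>120)&(V>100)).astype(np.uint8)*255
k,l,st,ce=cv2.connectedComponentsWithStats(bl); i=1+np.argmax(st[1:,4]); print('blue',ce[i],st[i],onz(C,*ce[i],.026).round(4))
T=cal('top'); print('blue tri w1-top',tri(C,ce[i],T,(397.4,275.9)))
E
python3 m3.py
```

```text
t 5.0 pos [0.5847 0.1581 0.1542] xang 1.44 z [-2.9e-03 -6.0e-04 -1.0e+00] F [-0.85  0.52 -2.85] w 21.5
outline [ 0.5868 -0.1198  0.0865] 0.0037
blue [550.36434109 238.18604651] [544 228  14  21 129] [ 0.5247 -0.1654  0.026 ]
blue tri w1-top (array([ 0.52585419, -0.16289111,  0.02968306]), np.float64(2.8824508188338562e-05))
```

View pics/w4.png

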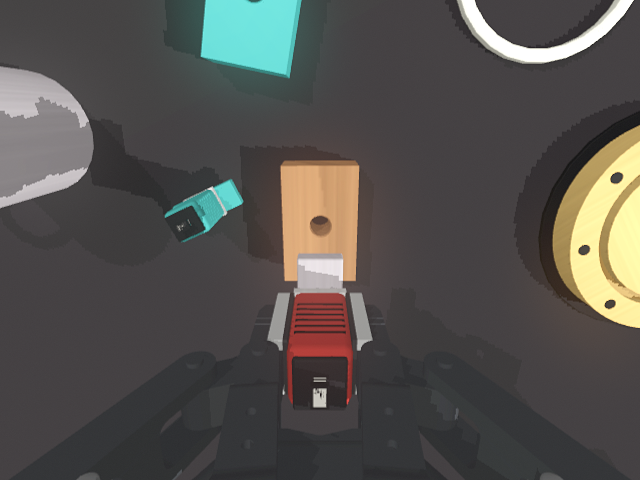

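```bash
cat > m4.py <<'E'
from w import *
C,im=load('w4'); h=cv2.cvtColor(im,cv2.COLOR_BGR2HSV); H,S,V=cv2.split(h)
W=((S<45)&(V>120)); W[:, :295]=0; W[:,347:]=0; W[:245]=0; W[292:]=0
ys,xs=np.nonzero(W); print('base px x',xs.min(),xs.max(),'y',ys.min(),ys.max())
print('col profile',[(y,h[y,320].tolist()) for y in range(250,296,3)])
tcp=np.array([.5847,.1581,.1542]); a=np.radians(1.3); ex=np.array([np.cos(a),np.sin(a)]); ey=np.array([np.sin(a),-np.cos(a)])
def tl(X): d=X[:2]-tcp[:2]; return np.round([d@ex*1e3,d@ey*1e3],1)
zb=.1542-.0125
print('front bottom centre',tl(onz(C,(xs.min()+xs.max())/2,ys.min()-.5,zb)),'expect +25')
cap=((V<70)&(S<110)).astype(np.uint8); cap[:354]=0;cap[412:]=0;cap[:,:288]=0;cap[:,352:]=0
for uv in [(292,357),(348,357),(348,408),(292,408),(320,382.5)]: print(uv,'cap',tl(onz(C,*uv,zb+.057)))
print('red row', [(u,h[380,u].tolist()) for u in (288,290,292,294,346,348,350,352)], [(v,h[v,310].tolist()) for v in (352,354,356,358,404,406,408,410,412)])
Hm=((V<95)&(S>20)).astype(np.uint8); Hm[:208]=0;Hm[245:]=0;Hm[:,:300]=0;Hm[:,345:]=0
k,l,st,ce=cv2.connectedComponentsWithStats(Hm); i=1+np.argmax(st[1:,4]); print('hole',ce[i],st[i],onz(C,*ce[i],.03).round(4))
wood=((H>5)&(H<17)&(S>80)&(V>125)).astype(np.uint8); c=max(cv2.findContours(wood,0,2)[0],key=cv2.contourArea); print([(q.tolist(),onz(C,*q.astype(float),.03)[:2].round(4).tolist()) for q in cv2.approxPolyDP(cv2.convexHull(c),3,True)[:,0]])
E
python3 m4.py
```

```text
base px x 295 346 y 254 291
col profile [(250, [15, 112, 217]), (253, [11, 68, 192]), (256, [174, 15, 166]), (259, [176, 8, 211]), (262, [167, 8, 236]), (265, [169, 9, 236]), (268, [167, 8, 236]), (271, [167, 8, 237]), (274, [169, 11, 191]), (277, [169, 11, 192]), (280, [169, 11, 192]), (283, [169, 11, 192]), (286, [171, 9, 192]), (289, [10, 13, 172]), (292, [5, 34, 171]), (295, [1, 153, 155])]
front bottom centre [21.1  1.1] expect +25
(292, 357) cap [ 8.4 -8. ]
(348, 357) cap [8.4 9.6]
(348, 408) cap [-11.6  10.1]
(292, 408) cap [-11.6  -8.4]
(320, 382.5) cap [-1.3  0.8]
red row [(288, [1, 173, 137]), (290, [1, 173, 149]), (292, [0, 92, 64]), (294, [0, 37, 48]), (346, [0, 41, 50]), (348, [1, 174, 154]), (350, [1, 172, 142]), (352, [2, 68, 68])] [(352, [1, 171, 180]), (354, [1, 174, 183]), (356, [1, 160, 131]), (358, [0, 43, 53]), (404, [174, 27, 48]), (406, [175, 31, 49]), (408, [173, 22, 47]), (410, [174, 19, 66]), (412, [168, 18, 69])]
hole [319.21686747 219.87951807] [312 216  15   8  83] [0.5894 0.1577 0.03  ]
[([355, 161], [0.6335, 0.1333]), ([355, 280], [0.5407, 0.1282]), ([284, 280], [0.5394, 0.1843]), ([280, 166], [0.6287, 0.1866]), ([284, 161], [0.6323, 0.1837])]
```

The gauge is held with little offset in the jaw direction. The offset along tool x is less certain, about −1.3 to −4 mm. I'll set the base tangentially, so the tight radial fit lies along the well-known jaw axis. The loose ±10 mm then falls along tool x.

Emit:
play_rows([
  {"translation":[-0.0076,0.044,0],"spin":0},
  {"translation":[-0.0076,0.044,0],"spin":0},
  {"translation":[-0.0076,0.044,0],"spin":0},
  {"translation":[-0.0076,0.044,0],"spin":0},
  {"translation":[-0.0076,0.044,0],"spin":0},
])

```text
time: 5.55
tool_pos: [0.5517, -0.0638, 0.1534]
tcp_rot: [-3.141, -0.04, 0.006]
wrist_force: [0.8, -0.4, -2.5]
width: 0.258
```

Emit:
play_rows([
  {"translation":[-0.0076,0.044,0],"spin":0},
  {"translation":[-0.0076,0.044,0],"spin":0},
  {"translation":[0,0,0],"spin":1},
  {"translation":[0,0,0],"spin":1},
  {"translation":[0,0,0],"spin":1},
])

```text
time: 6.05
tool_pos: [0.5389, -0.1511, 0.1533]
tcp_rot: [-3.118, 0.379, 0.007]
wrist_force: [-0.4, 0.0, -1.8]
width: 0.255
```

Emit:
play_rows([
  {"translation":[0,0,0.01],"spin":1},
  {"translation":[0,0,0.01],"spin":1},
  {"translation":[0,0,0.01],"spin":1},
  {"translation":[0,0,0.01],"spin":1},
  {"translation":[0,0,0.01],"spin":1},
])

```text
time: 6.55
tool_pos: [0.539, -0.1503, 0.103]
tcp_rot: [2.963, -1.043, -0.007]
wrist_force: [-0.0, -1.0, -2.3]
width: 0.251
```

Emit:
play_rows([
  {"translation":[0,0,0],"spin":1},
  {"translation":[0,0,0],"spin":1},
  {"translation":[0,0,0],"spin":1},
  {"translation":[0,0,0],"spin":0},
  {"translation":[0,0,0],"spin":0},
])

```text
time: 7.05
tool_pos: [0.5396, -0.1505, 0.1042]
tcp_rot: [2.806, -1.413, -0.004]
wrist_force: [0.5, 0.0, -2.4]
width: 0.256
```

```bash
python3 w.py w5; python3 -c "
from h import *
print(bot.read_state()['q'].round(2))"
```

```text
t 7.05 pos [ 0.5396 -0.1505  0.1042] xang -53.45 z [-2.6e-03  9.0e-04 -1.0e+00] F [ 0.54  0.01 -2.39] w 21.7
[-0.32  0.16  1.97  0.    1.01  2.19]
```

View pics/w5.png

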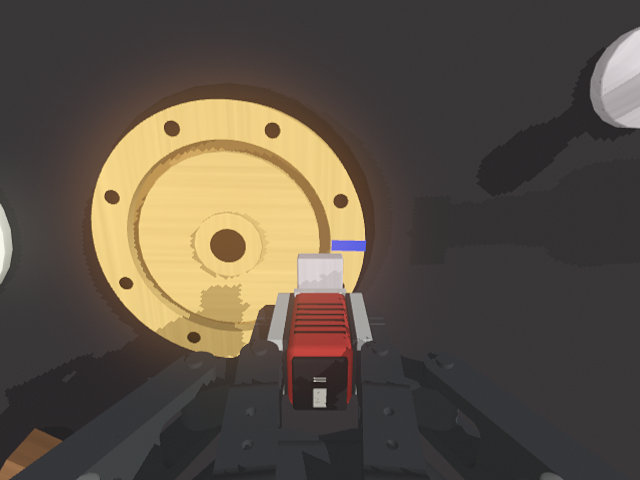

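The flange fills the left of the view with its centre hole at (228,245). The blue stripe is at (332–366, 245), radial and level, just ahead of the gauge's base end. The base is tangential as wanted.

```bash
cat > m5.py <<'E'
from w import *
from scipy.optimize import least_squares
C,im=load('w5'); h=cv2.cvtColor(im,cv2.COLOR_BGR2HSV); H,S,V=cv2.split(h)
tcp=np.array([.5396,-.1505]); a=np.radians(-53.45); ex=np.array([np.cos(a),np.sin(a)]); ey=np.array([np.sin(a),-np.cos(a)])
tl=lambda X:np.array([(X[:2]-tcp)@ex,(X[:2]-tcp)@ey])*1e3
def circ(px,z,r0):
    p=np.array([tl(onz(C,*q,z)) for q in px]); f=least_squares(lambda a:np.hypot(*(p-a[:2]).T)-a[2],[*p.mean(0),r0],loss='soft_l1',f_scale=.5); return f.x.round(1),np.abs(f.fun).mean().round(2)
bl=((H>105)&(H<130)&(S>100)&(V>90)).astype(np.uint8); k,l,st,ce=cv2.connectedComponentsWithStats(bl); i=1+np.argmax(st[1:,4]); s=st[i]; print(ce[i],s)
for z in(.022,.026,.030):
    print(z,'blue inner/outer',tl(onz(C,s[0]-.5,ce[i][1],z)).round(1),tl(onz(C,s[0]+s[2]-.5,ce[i][1],z)).round(1))
    # top-face outline: bright brass, upper/left part of hull
    br=((H>16)&(H<30)&(S>60)&(V>170)).astype(np.uint8); c=max(cv2.findContours(cv2.morphologyEx(br,3,np.ones((5,5))),0,1)[0],key=cv2.contourArea)
    hu=np.array([q for q in c[:,0].astype(float) if q[1]<235]); hu=hu[[np.hypot(*(q-[228,235]))>120 for q in hu]]; print('  outline',len(hu),circ(hu,z,85))
    # groove outer edge: radial scans from centre, outermost strong dark transition 
    o=np.array([228.,238.]); pin,pout=[],[]
    for t in np.radians(np.arange(-175,-5,3)):
        r=np.arange(70,125,.5); pts=o+np.c_[np.cos(t)*r,np.sin(t)*r]
        g=cv2.remap(cv2.GaussianBlur(V,(3,3),0),pts[:,0].astype(np.float32)[:,None],pts[:,1].astype(np.float32)[:,None],1).ravel().astype(float)
        d=np.diff(g); j=d[10:].argmax()+10; i2=d[:j].argmin()
        pout.append(pts[j]); pin.append(pts[i2])
    print('  groove out',circ(pout,z,63.5),'in',circ(pin,z,56.5))
    print('  hole',tl(onz(C,228,245.5,z+.004)).round(1))
E
python3 m5.py
```

```text
[348.96084337 245.36445783] [332 240  34  12 332]
0.022 blue inner/outer [0.6 8.9] [ 0.5 30.9]
  outline 390 (array([  2.5, -56.8,  86.9]), np.float64(0.24))
  groove out (array([  1.9, -56.9,  65. ]), np.float64(0.91)) in (array([  2.8, -56.6,  57.7]), np.float64(1.25))
  hole [  2.  -56.8]
0.026 blue inner/outer [2.  8.8] [ 2.  30.3]
  outline 390 (array([  3.9, -55.8,  85.3]), np.float64(0.24))
  groove out (array([  3.4, -55.9,  63.8]), np.float64(0.89)) in (array([  4.2, -55.5,  56.6]), np.float64(1.23))
  hole [  3.4 -55.7]
0.03 blue inner/outer [3.5 8.7] [ 3.4 29.8]
  outline 390 (array([  5.4, -54.7,  83.8]), np.float64(0.23))
  groove out (array([  4.8, -54.9,  62.7]), np.float64(0.88)) in (array([  5.6, -54.5,  55.6]), np.float64(1.21))
  hole [  4.9 -54.7]
```

The radii put the face at about z = 0.0265. The groove middle is about 3.6 mm outward from the probe and about 5 mm along x. I'll shift, come down to about 9 mm above the face, and measure again.

Emit:
play_rows([
  {"translation":[0.005,0.0036,0.01],"spin":0},
  {"translation":[0,0,0.02],"spin":0},
  {"translation":[0,0,0.012],"spin":0},
  {"translation":[0,0,0],"spin":0},
  {"translation":[0,0,0],"spin":0},
])

```text
time: 7.6
tool_pos: [0.5403, -0.157, 0.0631]
tcp_rot: [2.805, -1.415, -0.002]
wrist_force: [0.4, -0.6, -2.7]
width: 0.255
```

```bash
python3 w.py w6; python3 -c "
import cv2;im=cv2.imread('pics/w6.png')[150:420,120:440];cv2.imwrite('pics/w6c.png',cv2.resize(im,None,fx=2.2,fy=2.2,interpolation=2))"
```

```text
t 7.6 pos [ 0.5403 -0.157   0.0631] xang -53.56 z [-1.3e-03  4.0e-04 -1.0e+00] F [ 0.36 -0.59 -2.67] w 21.6
```

View pics/w6c.png

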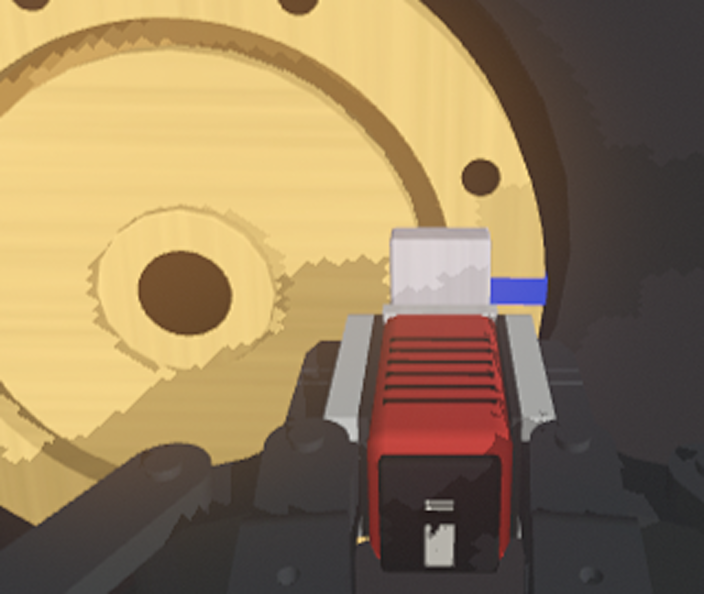

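The crop shows the groove running under the base's front edge at crop px (405–445, 225). The blue stripe at (490–547, 290) is level with the front of the base. I'll refit for the radial error.

```bash
cat > m6.py <<'E'
from w import *
from scipy.optimize import least_squares
C,im=load('w6'); h=cv2.cvtColor(im,cv2.COLOR_BGR2HSV); H,S,V=cv2.split(h)
tcp=np.array([.5403,-.1570]); a=np.radians(-53.56); ex=np.array([np.cos(a),np.sin(a)]); ey=np.array([np.sin(a),-np.cos(a)])
tl=lambda X:np.array([(X[:2]-tcp)@ex,(X[:2]-tcp)@ey])*1e3
def circ(px,z,r0):
    p=np.array([tl(onz(C,*q,z)) for q in px]); f=least_squares(lambda a:np.hypot(*(p-a[:2]).T)-a[2],[0,-60,r0],loss='soft_l1',f_scale=.5); return f.x.round(1),np.abs(f.fun).mean().round(2)
bl=((H>105)&(H<130)&(S>100)&(V>90)).astype(np.uint8); k,l,st,ce=cv2.connectedComponentsWithStats(bl); i=1+np.argmax(st[1:,4]); s=st[i]
D=((V<110)).astype(np.uint8); D[:,:150]=0; D[255:295,180:230]*=1
m=np.zeros_like(V); m[255:315,175:235]=1; k2,l2,s2,c2=cv2.connectedComponentsWithStats(D*m); j=1+np.argmax(s2[1:,4]); print('hole px',c2[j],s2[j])
# edges by radial scan from hole; skip the hand
o=c2[j]; G=cv2.GaussianBlur(V,(3,3),0)
po,pi,pr=[],[],[]
for t in np.radians(np.arange(-130,-35,2)):
    def scan(r):
        p=(o+np.c_[np.cos(t)*r,np.sin(t)*r]).astype(np.float32); return p,cv2.remap(G,p[:,:1],p[:,1:],1).ravel().astype(float)
    r=np.arange(80,150,.5); p,g=scan(r); d=np.diff(g); q=d[10:].argmax()+10; po.append(p[q]); pi.append(p[:q][d[:q].argmin()])
br=((H>16)&(H<30)&(S>60)&(V>170)).astype(np.uint8); c=max(cv2.findContours(cv2.morphologyEx(br,3,np.ones((7,7))),0,1)[0],key=cv2.contourArea)[:,0].astype(float)
rim=np.array([q for q in c if q[0]>310 and 5<q[1]<240 and np.hypot(*(q-o))>150]); print(len(rim))
for z in(.024,.0265,.029):
    print(z,'blue x',tl(onz(C,*ce[i],z)).round(1),'outer',tl(onz(C,s[0]+s[2]-.5,ce[i][1],z)).round(1),'hole',tl(onz(C,*o,z+.004)).round(1),'rim',circ(rim,z,85),'go',circ(po,z,63.5),'gi',circ(pi,z,56.5))
zb=.0631-.0125
for u in(297.3,343.2): print('base',tl(onz(C,u,254.5,zb)).round(1))
E
python3 m6.py
```

```text
hole px [210.58908046 292.68390805] [186 276  38  26 348]
89
0.024 blue x [-4.7 20.6] outer [-4.7 27.5] hole [ -9.1 -57. ] rim (array([  2. , -59.5,  84.3]), np.float64(0.14)) go (array([ -3.5, -60.1,  64.6]), np.float64(0.1)) gi (array([ -2.5, -59.2,  57.7]), np.float64(0.91))
0.0265 blue x [-3.5 20.3] outer [-3.5 27.2] hole [ -7.8 -56.1] rim (array([  3.1, -58.7,  83.2]), np.float64(0.14)) go (array([ -2.3, -59.2,  63.8]), np.float64(0.1)) gi (array([ -1.4, -58.4,  56.9]), np.float64(0.9))
0.029 blue x [-2.3 20.1] outer [-2.3 26.8] hole [ -6.5 -55.3] rim (array([  4.2, -57.8,  82. ]), np.float64(0.14)) go (array([ -1.1, -58.4,  62.9]), np.float64(0.09)) gi (array([ -0.3, -57.6,  56.2]), np.float64(0.89))
base [21.5 -8.8]
base [21.5 11.8]
```

Base centre is at y = +1.5 and groove middle at y = +1.1 to +2.0, so it is centred radially. Along the tangent, the stripe is at −3.2 and the gauge axis at −3.5. Now I descend, watching the force.

Emit:
play_rows([
  {"translation":[0,0,0.004],"spin":0},
  {"translation":[0,0,0.004],"spin":0},
  {"translation":[0,0,0],"spin":0},
  {"translation":[0,0,0],"spin":0},
])

```text
time: 8.05
tool_pos: [0.5407, -0.1569, 0.0556]
tcp_rot: [-2.805, 1.415, 0.0]
wrist_force: [0.2, -0.2, -2.2]
width: 0.251
```

Emit:
play_rows([
  {"translation":[0,0,0.0005],"spin":0},
  {"translation":[0,0,0.0005],"spin":0},
  {"translation":[0,0,0.0005],"spin":0},
  {"translation":[0,0,0.0005],"spin":0},
  {"translation":[0,0,0.0005],"spin":0},
])

```text
time: 8.55
tool_pos: [0.5408, -0.157, 0.0532]
tcp_rot: [-2.805, 1.416, -0.0]
wrist_force: [0.2, -0.4, -1.8]
width: 0.253
```

Emit:
play_rows([
  {"translation":[0,0,0.0005],"spin":0},
  {"translation":[0,0,0.0005],"spin":0},
  {"translation":[0,0,0.0005],"spin":0},
  {"translation":[0,0,0],"spin":0},
  {"translation":[0,0,0],"spin":0},
])

```text
time: 9.05
tool_pos: [0.5407, -0.157, 0.0516]
tcp_rot: [2.805, -1.416, -0.0]
wrist_force: [0.1, -0.1, -2.4]
width: 0.252
```

Emit:
play_rows([
  {"translation":[0,0,0.0005],"spin":0},
  {"translation":[0,0,0.0005],"spin":0},
  {"translation":[0,0,0.0005],"spin":0},
  {"translation":[0,0,0],"spin":0},
  {"translation":[0,0,0],"spin":0},
])

```text
time: 9.55
tool_pos: [0.5407, -0.157, 0.0501]
tcp_rot: [2.805, -1.416, -0.0]
wrist_force: [0.3, 0.5, -1.9]
width: 0.251
```

Emit:
play_rows([
  {"translation":[0,0,0.0005],"spin":0},
  {"translation":[0,0,0.0005],"spin":0},
  {"translation":[0,0,0.0005],"spin":0},
  {"translation":[0,0,0],"spin":0},
  {"translation":[0,0,0],"spin":0},
])

```text
time: 10.05
tool_pos: [0.5407, -0.157, 0.0486]
tcp_rot: [-2.805, 1.416, 0.0]
wrist_force: [-0.5, 0.4, -2.8]
width: 0.254
```

Emit:
play_rows([
  {"translation":[0,0,0.0005],"spin":0},
  {"translation":[0,0,0.0005],"spin":0},
  {"translation":[0,0,0.0005],"spin":0},
  {"translation":[0,0,0],"spin":0},
  {"translation":[0,0,0],"spin":0},
])

```text
time: 10.55
tool_pos: [0.5407, -0.157, 0.0471]
tcp_rot: [2.805, -1.415, -0.0]
wrist_force: [-0.1, 0.4, -2.1]
width: 0.257
```

The tip is at about 0.0206, below the lowest possible face, so the probe is in the groove.

Emit:
play_rows([
  {"translation":[0,0,0.0005],"spin":0},
  {"translation":[0,0,0.0005],"spin":0},
  {"translation":[0,0,0.0005],"spin":0},
  {"translation":[0,0,0],"spin":0},
  {"translation":[0,0,0],"spin":0},
])

```text
time: 11.05
tool_pos: [0.5408, -0.157, 0.0456]
tcp_rot: [-2.805, 1.416, 0.0]
wrist_force: [-0.6, -0.1, -2.5]
width: 0.254
```

Emit:
play_rows([
  {"translation":[0,0,0.0005],"spin":0},
  {"translation":[0,0,0.0005],"spin":0},
  {"translation":[0,0,0.0005],"spin":0},
  {"translation":[0,0,0],"spin":0},
  {"translation":[0,0,0],"spin":0},
])

```text
time: 11.55
tool_pos: [0.5409, -0.1571, 0.0444]
tcp_rot: [-2.805, 1.416, -0.001]
wrist_force: [-0.6, -0.4, -0.9]
width: 0.251
```

Emit:
play_rows([
  {"translation":[0,0,0.0005],"spin":0},
  {"translation":[0,0,0.0005],"spin":0},
  {"translation":[0,0,0],"spin":0},
  {"translation":[0,0,0],"spin":0},
])

```text
time: 11.95
tool_pos: [0.5409, -0.157, 0.0432]
tcp_rot: [-2.805, 1.415, -0.0]
wrist_force: [-0.1, -0.1, -0.3]
width: 0.251
```

The probe touched the groove floor at TCP about 0.045. Base contact should follow 5 to 8.5 mm lower.

Emit:
play_rows([
  {"translation":[0,0,0.0005],"spin":0},
  {"translation":[0,0,0.0005],"spin":0},
  {"translation":[0,0,0.0005],"spin":0},
  {"translation":[0,0,0],"spin":0},
  {"translation":[0,0,0],"spin":0},
])

```text
time: 12.45
tool_pos: [0.5409, -0.157, 0.0417]
tcp_rot: [-2.805, 1.416, -0.0]
wrist_force: [-0.2, 0.2, 0.3]
width: 0.253
```

Emit:
play_rows([
  {"translation":[0,0,0.0005],"spin":0},
  {"translation":[0,0,0.0005],"spin":0},
  {"translation":[0,0,0],"spin":0},
  {"translation":[0,0,0],"spin":0},
])

```text
time: 12.85
tool_pos: [0.5408, -0.157, 0.0407]
tcp_rot: [-2.805, 1.415, -0.0]
wrist_force: [0.6, -0.3, -0.0]
width: 0.256
```

Emit:
play_rows([
  {"translation":[0,0,0.0005],"spin":0},
  {"translation":[0,0,0],"spin":0},
  {"translation":[0,0,0],"spin":0},
])

```text
time: 13.15
tool_pos: [0.5408, -0.157, 0.0402]
tcp_rot: [-2.805, 1.415, -0.0]
wrist_force: [-0.0, -0.3, 0.9]
width: 0.253
```

Emit:
play_rows([
  {"translation":[0,0,0.0005],"spin":0},
  {"translation":[0,0,0],"spin":0},
  {"translation":[0,0,0],"spin":0},
])

```text
time: 13.45
tool_pos: [0.5408, -0.157, 0.0401]
tcp_rot: [-2.805, 1.416, -0.0]
wrist_force: [-1.8, 0.9, 5.2]
width: 0.252
```

Emit:
play_rows([
  {"translation":[0,0,0.0005],"spin":0},
  {"translation":[0,0,0],"spin":0},
  {"translation":[0,0,0],"spin":0},
])

```text
time: 13.75
tool_pos: [0.5408, -0.157, 0.0401]
tcp_rot: [-2.805, 1.416, -0.0]
wrist_force: [-3.2, 1.0, 8.3]
width: 0.249
```

The base landed at TCP 0.0402, which puts the face at about 0.0277. The force on the brass is about 10.6 N, so I ease off slightly and hold.

Emit:
play_rows([
  {"translation":[0,0,-0.0003],"spin":0},
  {"translation":[0,0,0],"spin":0},
  {"translation":[0,0,0],"spin":0},
  {"translation":[0,0,0],"spin":0},
  {"translation":[0,0,0],"spin":0},
])

```text
time: 14.25
tool_pos: [0.5408, -0.157, 0.0401]
tcp_rot: [2.805, -1.416, 0.0]
wrist_force: [-2.1, 1.2, 6.7]
width: 0.249
```

```bash
python3 - <<'E'
from w import *
for i in range(5): bot.read_camera('top'); st()
print(bot.read_state()['torque'])
snap('w7')
C,im=load('w7'); a=im[150:420,190:460]; cv2.imwrite('pics/w7c.png',cv2.resize(a,None,fx=2.2,fy=2.2,interpolation=2))
E
```

```text
t 14.3 pos [ 0.5408 -0.157   0.0401] xang -53.56 z [ 1.e-04 -0.e+00 -1.e+00] F [-2.29  0.91  6.18] w 21.1
t 14.35 pos [ 0.5408 -0.157   0.0401] xang -53.56 z [ 1.e-04 -0.e+00 -1.e+00] F [-2.1   1.67  7.1 ] w 21.6
t 14.4 pos [ 0.5408 -0.157   0.0401] xang -53.56 z [ 1.e-04 -1.e-04 -1.e+00] F [-2.4   1.41  7.5 ] w 21.6
t 14.45 pos [ 0.5408 -0.157   0.0401] xang -53.56 z [ 1.e-04 -1.e-04 -1.e+00] F [-2.74  1.55  7.07] w 21.8
t 14.5 pos [ 0.5408 -0.157   0.0401] xang -53.56 z [ 1.e-04 -0.e+00 -1.e+00] F [-2.93  0.82  6.09] w 21.6
[0.11215365 0.28430023 0.0021331 ]
```

View pics/w7c.png

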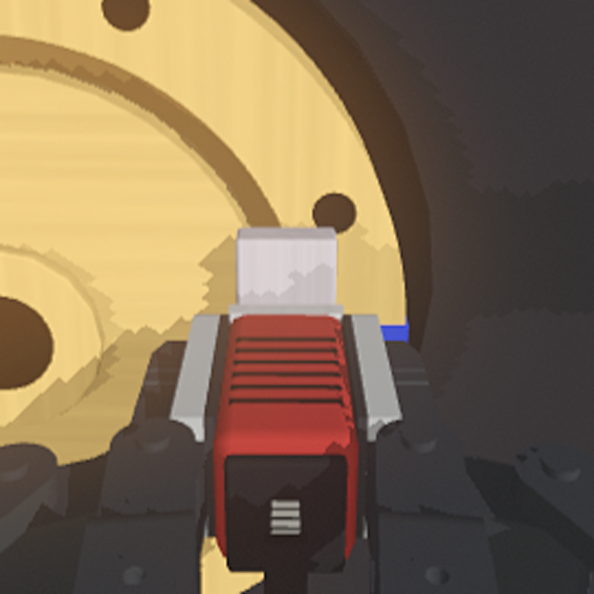

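The picture shows the base flat on the brass across the groove. The blue stripe lies beside the gauge and the bar has risen. The force on the brass is about 9 N. I'll hold a little longer, then lift straight up and return.

Emit:
play_rows([
  {"translation":[0,0,0],"spin":0},
  {"translation":[0,0,0],"spin":0},
  {"translation":[0,0,0],"spin":0},
  {"translation":[0,0,0],"spin":0},
  {"translation":[0,0,0],"spin":0},
])

```text
time: 15.05
tool_pos: [0.5408, -0.157, 0.0401]
tcp_rot: [2.805, -1.416, 0.0]
wrist_force: [-2.3, 0.8, 7.0]
width: 0.25
```

Emit:
play_rows([
  {"translation":[0,0,0],"spin":0},
  {"translation":[0,0,0],"spin":0},
  {"translation":[0,0,-0.001],"spin":0},
  {"translation":[0,0,-0.002],"spin":0},
  {"translation":[0,0,-0.004],"spin":0},
])

```text
time: 15.55
tool_pos: [0.5404, -0.1569, 0.046]
tcp_rot: [2.804, -1.416, -0.001]
wrist_force: [0.5, -0.4, -2.5]
width: 0.25
```

Emit:
play_rows([
  {"translation":[0,0,-0.008],"spin":0},
  {"translation":[0,0,-0.02],"spin":0},
  {"translation":[0,0,-0.04],"spin":0},
  {"translation":[0,0,-0.04],"spin":-1},
  {"translation":[0,0,0],"spin":-1},
])

```text
time: 16.05
tool_pos: [0.545, -0.1584, 0.1616]
tcp_rot: [-2.919, 1.16, -0.018]
wrist_force: [0.8, -0.2, -2.7]
width: 0.25
```

Emit:
play_rows([
  {"translation":[0,0,0],"spin":-1},
  {"translation":[0,0,0],"spin":-1},
  {"translation":[0,0,0],"spin":-1},
  {"translation":[0,0,0],"spin":-1},
  {"translation":[0,0,0],"spin":-1},
])

```text
time: 16.55
tool_pos: [0.5401, -0.1568, 0.1543]
tcp_rot: [-3.101, 0.501, 0.002]
wrist_force: [0.6, 0.8, -1.7]
width: 0.255
```

Emit:
play_rows([
  {"translation":[0,0,0],"spin":-1},
  {"translation":[0,0,0],"spin":-1},
  {"translation":[0,0,0],"spin":-1},
  {"translation":[0,0,0],"spin":-1},
  {"translation":[0,0,0],"spin":0},
])

```text
time: 17.05
tool_pos: [0.5402, -0.1568, 0.1543]
tcp_rot: [-3.141, -0.04, 0.002]
wrist_force: [-0.1, 0.5, -2.4]
width: 0.256
```

Emit:
play_rows([
  {"translation":[0.008,-0.045,0],"spin":0},
  {"translation":[0.008,-0.045,0],"spin":0},
  {"translation":[0.008,-0.045,0],"spin":0},
  {"translation":[0.008,-0.045,0],"spin":0},
  {"translation":[0.008,-0.045,0],"spin":0},
])

```text
time: 17.55
tool_pos: [0.5748, 0.0706, 0.1545]
tcp_rot: [3.141, 0.035, -0.0]
wrist_force: [0.9, -0.1, -1.8]
width: 0.256
```

Emit:
play_rows([
  {"translation":[0.008,-0.045,0],"spin":0},
  {"translation":[0.008,-0.045,0],"spin":0},
  {"translation":[0,0,0.02],"spin":0},
  {"translation":[0,0,0],"spin":0},
  {"translation":[0,0,0],"spin":0},
])

```text
time: 18.05
tool_pos: [0.5877, 0.1589, 0.1336]
tcp_rot: [3.14, 0.038, -0.004]
wrist_force: [1.0, 0.0, -1.4]
width: 0.252
```

```bash
python3 w.py w8
```

```text
t 18.05 pos [0.5877 0.1589 0.1336] xang 1.38 z [-0.0028 -0.001  -1.    ] F [ 0.97  0.05 -1.35] w 21.5
```

Emit:
play_rows([
  {"translation":[0,0,0.03],"spin":0},
  {"translation":[0,0,0.02],"spin":0},
  {"translation":[0,0,0.012],"spin":0},
  {"translation":[0,0,0],"spin":0},
  {"translation":[0,0,0],"spin":0},
])

```text
time: 18.6
tool_pos: [0.5895, 0.1588, 0.0733]
tcp_rot: [-3.141, -0.038, -0.002]
wrist_force: [0.3, -0.3, -3.1]
width: 0.25
```

```bash
python3 w.py w9; python3 - <<'E'
from w import *
C,im=load('w9'); a=im[100:420,190:460]; cv2.imwrite('pics/w9c.png',cv2.resize(a,None,fx=1.8,fy=1.8,interpolation=2))
h=cv2.cvtColor(im,cv2.COLOR_BGR2HSV); H,S,V=cv2.split(h); wood=((H>5)&(H<17)&(S>80)&(V>125)).astype(np.uint8); c=max(cv2.findContours(wood,0,2)[0],key=cv2.contourArea)
print([(q.tolist(),onz(C,*q.astype(float),.03)[:2].round(4).tolist()) for q in cv2.approxPolyDP(cv2.convexHull(c),3,True)[:,0]])
z=bot.read_state()['tool_pos'][2]-.0125
for u in (297.3,343.2): print('base front',onz(C,u,254.5,z).round(4))
E
```

```text
t 18.6 pos [0.5895 0.1588 0.0733] xang 1.37 z [ 1.e-03  2.e-04 -1.e+00] F [ 0.34 -0.27 -3.06] w 21.3
[([368, 186], [0.6359, 0.1346]), ([375, 196], [0.6309, 0.1307]), ([370, 304], [0.569, 0.1292]), ([271, 304], [0.5677, 0.1849]), ([266, 197], [0.629, 0.1864]), ([271, 189], [0.6332, 0.1837])]
base front [0.6101 0.1685 0.0614]
base front [0.6106 0.148  0.0614]
```

View pics/w9c.png

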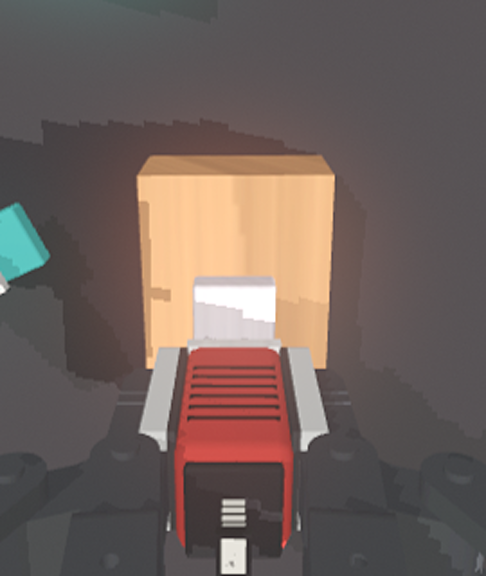

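The base axis is at (0.5853, 0.1583) and the block's centre at (0.585, 0.1585), so they are aligned. The raised bar is visible above the cap. I'll lower it, first checking that the probe enters freely.

Emit:
play_rows([
  {"translation":[0,0,0.009],"spin":0},
  {"translation":[0,0,0.006],"spin":0},
  {"translation":[0,0,0.003],"spin":0},
  {"translation":[0,0,0],"spin":0},
  {"translation":[0,0,0],"spin":0},
])

```text
time: 19.15
tool_pos: [0.5887, 0.1594, 0.0543]
tcp_rot: [3.141, 0.04, -0.001]
wrist_force: [0.1, 0.9, -1.3]
width: 0.25
```

Emit:
play_rows([
  {"translation":[0,0,0.001],"spin":0},
  {"translation":[0,0,0.001],"spin":0},
  {"translation":[0,0,0.001],"spin":0},
  {"translation":[0,0,0],"spin":0},
  {"translation":[0,0,0],"spin":0},
])

```text
time: 19.65
tool_pos: [0.5888, 0.1593, 0.0514]
tcp_rot: [-3.141, -0.039, -0.0]
wrist_force: [0.9, -0.6, -2.2]
width: 0.253
```

Emit:
play_rows([
  {"translation":[0,0,0.002],"spin":0},
  {"translation":[0,0,0.002],"spin":0},
  {"translation":[0,0,0.002],"spin":0},
  {"translation":[0,0,0.001],"spin":0},
  {"translation":[0,0,0],"spin":0},
])

```text
time: 20.15
tool_pos: [0.5886, 0.1593, 0.0441]
tcp_rot: [3.141, 0.039, -0.001]
wrist_force: [0.1, -0.5, -3.0]
width: 0.251
```

Emit:
play_rows([
  {"translation":[0,0,0.0005],"spin":0},
  {"translation":[0,0,0.0005],"spin":0},
  {"translation":[0,0,0],"spin":0},
  {"translation":[0,0,0],"spin":0},
])

```text
time: 20.55
tool_pos: [0.5889, 0.1593, 0.0435]
tcp_rot: [-3.141, -0.039, -0.0]
wrist_force: [0.9, -0.3, -1.5]
width: 0.253
```

Emit:
play_rows([
  {"translation":[0,0,0.0005],"spin":0},
  {"translation":[0,0,0],"spin":0},
  {"translation":[0,0,0],"spin":0},
])

```text
time: 20.85
tool_pos: [0.5889, 0.1593, 0.043]
tcp_rot: [-3.141, -0.039, -0.0]
wrist_force: [0.7, -0.8, -2.1]
width: 0.253
```

Emit:
play_rows([
  {"translation":[0,0,0.0005],"spin":0},
  {"translation":[0,0,0],"spin":0},
  {"translation":[0,0,0],"spin":0},
])

```text
time: 21.15
tool_pos: [0.5889, 0.1593, 0.043]
tcp_rot: [-3.141, -0.039, -0.0]
wrist_force: [-1.8, -0.3, 3.4]
width: 0.252
```

Emit:
play_rows([
  {"translation":[0,0,0.0003],"spin":0},
  {"translation":[0,0,0],"spin":0},
  {"translation":[0,0,0],"spin":0},
])

```text
time: 21.45
tool_pos: [0.5889, 0.1594, 0.0429]
tcp_rot: [-3.141, -0.039, -0.0]
wrist_force: [-3.4, -0.7, 4.8]
width: 0.253
```

It is seated on the block. I'll release to half open, as at the approach, and rise.

Emit:
play_rows([
  {"translation":[0,0,-0.0005],"spin":0},
  {"translation":[0,0,0],"spin":0},
  {"translation":[0,0,0],"spin":0},
  {"translation":[0,0,0],"spin":0},
  {"translation":[0,0,0],"spin":0},
], jaw=0)

```text
time: 21.95
tool_pos: [0.5888, 0.1593, 0.0425]
tcp_rot: [3.141, 0.039, -0.0]
wrist_force: [-0.3, 0.1, 0.7]
width: 0.501
```

Emit:
play_rows([
  {"translation":[0,0,0],"spin":0},
  {"translation":[0,0,-0.01],"spin":0},
  {"translation":[0,0,-0.02],"spin":0},
  {"translation":[0,0,-0.03],"spin":0},
  {"translation":[0,0,-0.03],"spin":0},
])

```text
time: 22.45
tool_pos: [0.5885, 0.1592, 0.1338]
tcp_rot: [3.141, 0.039, -0.001]
wrist_force: [1.2, -0.1, 0.3]
width: 0.501
```

Emit:
play_rows([
  {"translation":[0,0,-0.03],"spin":0},
  {"translation":[0,0,-0.02],"spin":0},
  {"translation":[0,0,0],"spin":0},
  {"translation":[0,0,0],"spin":0},
])

```text
time: 22.85
tool_pos: [0.589, 0.1593, 0.1832]
tcp_rot: [-3.141, -0.039, -0.002]
wrist_force: [-0.1, 0.3, -0.6]
width: 0.499
```

```bash
python3 w.py w10; python3 - <<'E'
from w import *
C,im=load('w10'); X=proj(C,[.585,.157,.05]).astype(int); print(X)
a=im[max(0,X[1]-90):X[1]+90,X[0]-130:X[0]+130]; a=cv2.resize(a,(780,int(a.shape[0]*3)),interpolation=2)
cv2.imwrite('pics/w10c.png',a)
E
```

```text
t 22.85 pos [0.589  0.1593 0.1832] xang 1.44 z [ 1.2e-03  3.0e-04 -1.0e+00] F [-0.05  0.32 -0.62] w 42.5
[321 228]
```

View pics/w10c.png

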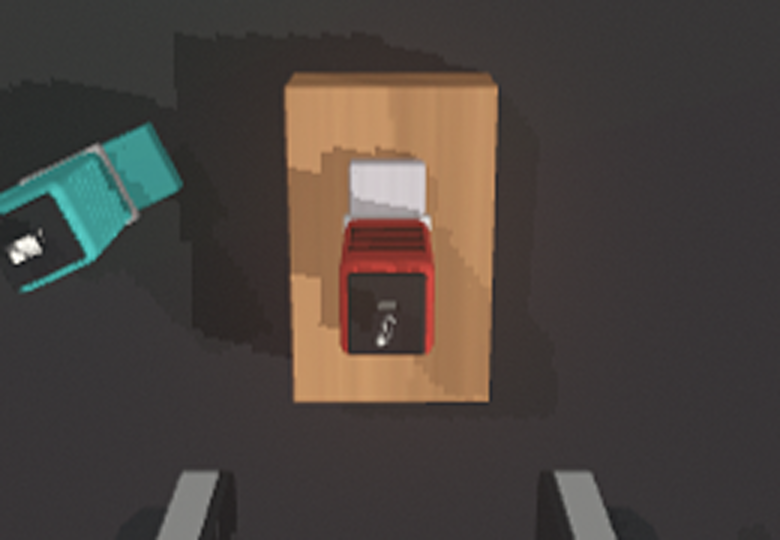

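The gauge stands upright and centred on the block, with base end at crop (388,190) and cap at (387,313). The gripper is clear of it, so I'm handing the job in.

```bash
python3 -c "
from workcell import bot
print(bot.finish_job())"
```

```text
the job is handed in; nothing more can be done
None
```

I measured the groove at the blue mark, stood the gauge back upright on its block with the probe in the hole, and handed the job in at about 23 s.

- **Measurement:** the probe touched the groove floor at TCP about 0.045, and the base landed on the brass at 0.0402. I held it there for about 1.8 s with roughly 7.5 to 10.6 N on the brass, about 9 N for most of it. The base lay tangentially across the groove, so the tight fit was in the jaw direction. The groove centring agreed to within about 0.5 mm. The probe was about 0.3 mm from the stripe's line, though that direction is less certain.
- **Last checks:** no force showed as the probe entered the block's hole. The base seated at the same height as when I picked it up. The last picture shows the gauge upright and centred on the block, with the gripper open and clear. I saw no contact with anything else.
- **Disagreements:**
  - The camera gave the gauge's offset along tool x as anything from −1.3 to −4 mm, which the tangential placing made harmless.
  - My last script's fit for the flange's centre hole and rim did not agree with the groove fits, so I relied on the groove.
- **Not checked:** I saw the bar raised but did not measure its height. The TCP heights suggest a rise of about 5 mm.

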